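Hold the magnifier over the shears' tip

ROBOT

A 6-joint arm with a two-finger parallel gripper is mounted at the origin on the work surface. World frame = base frame: x ahead of the robot, y to its left, z up, the work surface at z = 0. Lengths are in mm, angles in rad, forces in N, time in s.
With the tool pointing down it reaches from about 350 to 975 mm from the base axis. Payload 7.1 kg.
Tool frame: the origin (TCP) lies at the very end of the fingers, on their centre line; the grasp point (between the pads) lies 19 mm behind it (ctrl.grasp_offset is the distance from the TCP to the grasp point, in mm); z points along the fingers, y is the line along which they close (so a half turn about z gives the same grasp; the last joint's range is limited). The gripper opens to 88 mm and grips with 3 to 60 N. Pads are 20 mm wide; open, the fingers measure 115 mm over their backs; the gripper's body (75 mm by 178 mm) begins 61 mm behind the grasp point.
Start: joints at [-1.29, 0.423, 1.63, -0, 1.089, -0.019], TCP at [184.599, -597.099, 184.675] pointing down, gripper open.
Joint ranges: [-3, 3], [-0.9, 2.11], [0.09, 2.58], [-1.31, 4.45], [0.11, 2.69], [-2.54, 2.54]. Speed limits (rad/s): [2.39, 2.39, 3.01, 3.14, 3.14, 3.14].

INTERFACE

Orientations are given as a rotation vector (axis times angle).
In Python, from workcell import ctrl, viewer, ticket, models gives the robot as it stands.
- The arm moves only by the tool play_rows, never from a script. Its arguments are lists of equal length, an entry for each row: "dp": the shift along the world's x, y, z in mm, a list of three; "yaw": the turn about the world's z in degrees. In form: {"dp": [[tx, ty, tz], ...], "yaw": [yaw, ...]}. A call has 1 to 8 rows; each row shifts and turns the commanded pose from where the row before left it; what a row does not reach is not made up. A row lasts 1/12 s, in which the tool goes at most 41.7 mm and 7.16 degrees, less where a joint would pass 70% of its speed; a pose out of reach is approached as far as the arm can. A call is refused whole if a number of a shift passes 41.7 or a number of a turn 7.16, either way. A call with a gripper value outside its range is refused whole. "gripper" is the closure, from 0 (fully open) to 1 (shut), set as the call begins (left out, the last holds). The fingers move at their own pace and stop on an object; the grip force is fixed at half the most. Time passes only in rows, so rows that do not move let the fingers close. It gives the time, the measured TCP pose, the force, the opening and the grip force at its end, in the units of the state.
- ctrl.get_obs(): the state, without advancing time (a new reading comes with each control period).
- viewer.get_image(name): name is "side" or "top" or "wrist"; returns a dict with "pixels" (480x640x3 uint8, red, green, blue), "range_z" (480x640 float32, mm along the optical axis (not along the pixel's ray), 0 where there is no reading), "fx", "fy", "cx", "cy" (pixels), "T" (4x4, takes a point from camera to world coordinates); the wrist camera has in their place "hand_eye" (4x4, takes a point from camera to tool coordinates, whose origin is the TCP and whose axes are the flange's). Camera axes: x right, y up, looking along -z (the intrinsics and any distortion apply to the point x, -y, -z); pixel columns grow to the right and rows downward; lengths in mm; the calibration is good to about 2 mm. A picture is of the moment at which its call begins: read the wrist's pose just before it.
- ticket.close_job(): hands the job in; it is judged then, once.
Trained networks look in a picture, given as the dict that the camera call returned (one of the last four; its "shot" number tells which), for a name from the list of things; names that differ only in an ending like _2 or _b are one class to them, and where a whole thing is asked for, a point or a joint stands for the part that bears it (a point fixed in the world has none). Each returns a list of dicts, best first, with "conf" (0 to 1); they miss things now and then, are a little off and sometimes report something else, mostly with a low value. They report only what shows in the picture. A call takes as long as a camera call. They do not tell look-alikes from the thing itself.
- models.look_for(picture, name): "bbox" ([centre column, centre row, width, height] in pixels, round what is visible of it).
- models.landmark_of(picture, name): "location" ([column, row] in pixels: a listed point, or the origin of a listed thing).
The state is a dict: "t": time; "qpos": joint angles; "qvel": joint speeds; "joint_torque": joint torques, N m; "ee_pos": TCP position; "orientation": TCP orientation; "ft_force": force on the tool from outside, world axes, zero at the start; "moment": the same for the moment, N m; "width": finger opening in mm; "grasp_force": force on a finger pad.
Only numpy, scipy, OpenCV 4.12 (cv2) and the standard library are available. Lean on these libraries where they do the work, as an engineer would, in place of code of your own. Each camera call takes 0.05 s, during which the arm holds its last target. There are 200 camera calls.

TASK

Take the magnifying glass by its handle, draw it up out of its wooden stand, turn it so that the glass lies level, and hold it about 10 cm above the cutting mat with the tip of the closed dressmaking shears under the middle of the glass, so that the points can be checked for nicks. Keep the gripper off the glass and do not disturb the stand, the shears, the pin tin, the thread spool or the two brass weights. The job ends while you are holding the magnifier there, still and carried by the gripper alone: do not put it down or let it go.

Things in the scene. Friction and masses are not known exactly. Their poses are not given: they have to be found in the camera images.
- magnifier: Rectangular hand magnifier, about 160 g. Origin in the middle of the glass; x towards the end of the handle, y across the glass, z through it (both faces alike). Aluminium frame 60 mm (x) by 80 mm (y), 10 mm thick, centred on the origin; steel neck to x = 42 mm; then the handle. Centre of mass 30 to 45 mm from the origin towards the handle.
- handle_mid (a point): Middle of the magnifier's flat-sided black handle, 85 mm from the magnifier's origin along its x; same axes. The handle reaches from x = 40 to 130 mm of the magnifier and is 18 mm wide (y) and 14 mm thick (z). At the start it sticks up from the stand, leaning 25 degrees from vertical towards the stand's +x; z then looks to the stand's -x and a little up.
- lens: The clear glass of the magnifier, 50 mm (x) by 70 mm (y), 6 mm thick, fixed in the frame; same origin and axes as the magnifier. Not to be touched by the gripper.
- stand: Loose wooden stand, 0.9 kg, 120 mm wide (y), about 80 mm high; origin under the middle of its dark base plate (110 by 120 by 12 mm), z up. On it a pocket leans 25 degrees back towards +x, between a front lip on the -x side, two end cheeks and two back rails. The rails (14 mm wide, at y = +/-29 mm) reach to the upper edge of the magnifier's frame; the handle stands free above.
- pocket (a point): Middle of the pocket's floor at the back rails, 15 mm towards -x and 22 mm above the stand's origin, axes as the stand. The pocket is 12 mm from lip to rails and 83 mm between cheeks; the lower 22 mm of the magnifier's frame stands in it. To come free the magnifier is drawn along its own handle, up the slope, by more than 25 mm.
- shears: Closed dressmaking shears lying flat, 215 mm long, steel blades, black bows, 10 mm high, about 220 g. Origin under the pivot screw; x points along the blades to the tip, z up.
- shears_tip (a point): The tip of the closed shears, 104 mm from the pivot along the shears' x, 3 mm above the mat.
- mat: Yellow cutting mat 600 by 900 mm with a paper pattern printed on it, fixed; its upper face lies 3 mm above the table, origin in the middle of its underside. The stand, the shears and the bystanders rest on it.
- pin_tin: Blue-green oblong tin, 64 mm by 94 mm (y), 24 mm high, origin in the middle of its underside. To be left alone.
- thread_spool: Spool of pink thread standing upright, 36 mm across, 54 mm high, origin in the middle of its underside. To be left alone.
- weight_left: Round brass pattern weight, 48 mm across, 35 mm high with its knob, on the left (+y), origin in the middle of its underside. To be left alone.
- weight_right: The same brass weight on the right (-y). To be left alone.
There are look-alikes about, which are no part of the job. There is more than one size of the magnifier; the one meant has the size given above. Leave any red look-alike of the stand alone.

How it is judged:
By the outcome, as a careful person would: the job done as asked, in the order asked, and still so for the second after the job is handed in, while the arm keeps its last pose, push and grip.
It also fails if it takes over 38 s, if anything falls off the work surface, if the arm or the gripper's body presses on something with over 40 N, if the wrist force passes 120 N, or if a joint passes its speed limit or range.

## Working session

There is one attempt and no reset: what is moved stays moved. The work goes in short steps, Python scripts to look and compute and a tool call to move; the robot and the scene stay as the last step left them, time stands still between calls to the robot, and variables do not carry over. Pictures are saved under pics/ and viewed, at most 13 in all, crops included, and the job is handed in when it is done.

Besides the shell and the picture viewer there is one more tool, called after "Emit:" as name(argument=value, ...) on one line, values as JSON. play_rows: Moves the arm, as the interface text tells. Its arguments: {"type":"object","properties":{"dp":{"type":"array"},"yaw":{"type":"array"},"gripper":{"type":"number"}},"required":["dp","yaw"]}

```bash
mkdir -p pics
cat > h.py <<'E'
import numpy as np, cv2
from scipy.spatial.transform import Rotation as R
from workcell import ctrl, viewer, ticket, models
def shot(n):
    o=ctrl.get_obs(); p=viewer.get_image(n)
    if 'T' in p: T=np.array(p['T'])
    else:
        W=np.eye(4); W[:3,:3]=R.from_rotvec(o['orientation']).as_matrix(); W[:3,3]=o['ee_pos']; T=W@np.array(p['hand_eye'])
    return p,T
def save(p,f,crop=None,scale=1):
    im=p['pixels'][:,:,::-1]
    if crop: x0,y0,x1,y1=crop; im=im[y0:y1,x0:x1]
    cv2.imwrite('pics/'+f,cv2.resize(im,None,fx=scale,fy=scale,interpolation=cv2.INTER_CUBIC))
def ray(p,T,u,v):
    d=np.array([(u-p['cx'])/p['fx'],-(v-p['cy'])/p['fy'],-1.]); return T[:3,3],T[:3,:3]@d
def at_depth(p,T,u,v):
    z=p['range_z'][int(round(v)),int(round(u))]; o,d=ray(p,T,u,v); return o+d*z
def at_z(p,T,u,v,z):
    o,d=ray(p,T,u,v); return o+d*(z-o[2])/d[2]
def proj(p,T,X):
    c=np.linalg.inv(T)@np.append(X,1); return p['cx']-p['fx']*c[0]/c[2], p['cy']+p['fy']*c[1]/c[2]
E
python3 - <<'E'
from h import *
np.set_printoptions(precision=1,suppress=True)
print({k:v for k,v in ctrl.get_obs().items()}, ctrl.grasp_offset)
for n in('top','side'):
    p,T=shot(n); save(p,n+'0.png'); print(n,[k for k in p if k not in('pixels','range_z')],T[:3,3],p['fx'])
    for t in 'magnifier handle_mid stand pocket shears shears_tip pin_tin thread_spool weight_left'.split():
        r=models.landmark_of(p,t)[:4]
        print(t,[(np.round(a['location']),round(a['conf'],2),at_depth(p,T,*np.clip(a['location'],0,[639,479]))) for a in r])
E
```

```text
{'t': 0.0, 'qpos': array([-1.3,  0.4,  1.6,  0. ,  1.1, -0. ]), 'qvel': array([ 0.,  0.,  0.,  0., -0.,  0.]), 'joint_torque': array([ -0. , -54.5, -27.4,   0.1,   0. ,  -0. ]), 'ee_pos': array([ 184.4, -596.5,  183.9]), 'orientation': array([-3.1, -0.5,  0. ]), 'ft_force': array([-0.3, -0.3, -0.2]), 'moment': array([-0. , -0. , -0.1]), 'grasp_force': 0.0, 'width': 87.88007780032079} 18.700000000000003
top ['fx', 'fy', 'cx', 'cy', 'T', 'shot'] [ 286.1  144.4 1370.7] 572.2991558780518
magnifier [(array([159., 272.]), 0.76, array([469.4, 539.9,   3.5])), (array([320., 263.]), 0.6, array([492. , 151.2,  41.7]))]
handle_mid [(array([158., 243.]), 0.97, array([542.6, 550.1,  -4.4])), (array([314., 238.]), 0.76, array([531.6, 165.7, 145. ]))]
stand [(array([316., 260.]), 0.8, array([495.7, 162.5,  62. ])), (array([142., 332.]), 0.68, array([326.1, 566.3,  12.4]))]
pocket [(array([146., 336.]), 0.89, array([314.7, 544.4,  52.7])), (array([318., 266.]), 0.68, array([482.7, 156.1,  54.1]))]
shears [(array([455., 280.]), 0.78, array([ 461.6, -170. ,   13. ]))]
shears_tip [(array([475., 242.]),
[... 681 characters left out ...]
]), 0.63, array([492.1, 117. ,  43. ])), (array([372., 231.]), 0.45, array([728.5, 192.7,  22.9])), (array([456., 369.]), 0.43, array([ 712.7, -267.7,   22.6]))]
pocket [(array([294., 263.]), 0.77, array([483.7, 133.2,  45.1])), (array([193., 191.]), 0.7, array([308.4, 533.1,  30.8]))]
shears [(array([306., 316.]), 0.65, array([466.5,  -7.8,   7. ])), (array([330., 371.]), 0.63, array([ 463.4, -170.9,   11.1]))]
shears_tip [(array([378., 375.]), 0.61, array([ 558. , -212.3,    3.5]))]
pin_tin [(array([365., 292.]), 0.6, array([619.6,  -0.8,  22.8]))]
thread_spool [(array([304., 316.]), 0.59, array([459.8,  -7.1,  10.3]))]
weight_left [(array([369., 232.]), 0.8, array([718.2, 193.7,  24.3]))]
```

View pics/top0.png

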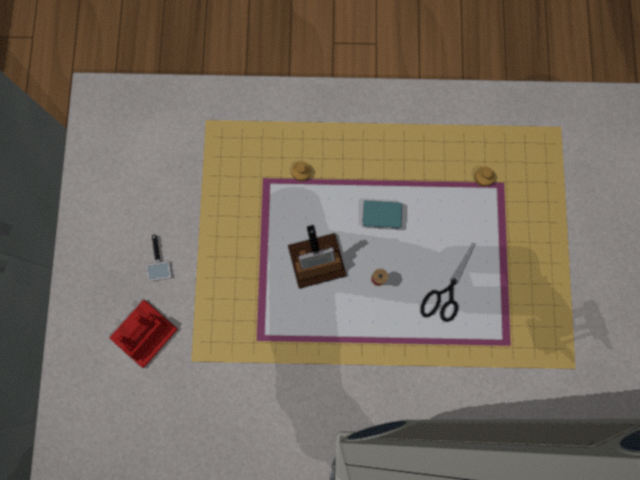

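View pics/side0.png

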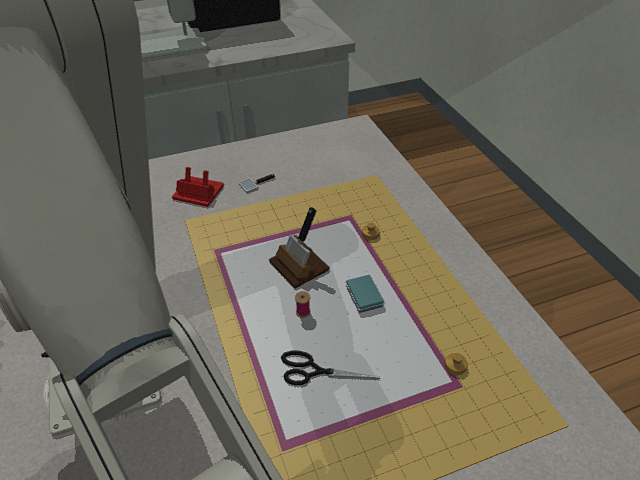

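Emit:
play_rows(dp=[[8,28,25],[13,34,12],[13,34,12],[13,34,12],[13,34,12],[13,34,12],[13,34,12],[13,34,12]], yaw=[0,0,0,0,0,0,0,0])

```text
t: 1.67
ee_pos: [283.8, -329.4, 294.3]
orientation: [3.106, 0.468, 0.0]
ft_force: [0.6, 0.1, 0.2]
width: 87.8
grasp_force: 0.0
```

Emit:
play_rows(dp=[[13,34,12],[13,34,12],[13,34,12],[13,34,12],[13,34,0],[13,34,0],[13,34,0],[13,34,0]], yaw=[0,0,0,0,0,0,0,0])

```text
t: 2.33
ee_pos: [387.8, -57.3, 342.1]
orientation: [3.106, 0.469, 0.002]
ft_force: [0.9, -1.2, -0.2]
width: 88.0
grasp_force: 0.0
```

Run:
```python
from h import *
np.set_printoptions(precision=2,suppress=True)
o=ctrl.get_obs();print(o['t'],o['ee_pos'],o['qpos'],R.from_rotvec(o['orientation']).as_matrix())
p,T=shot('wrist'); print(np.array(p['hand_eye']),T,p['fx'])
save(p,'w0.png')
```

```text
2.3333 [387.81 -57.34 342.15] [-0.18 -0.12  1.91 -0.    1.35  1.09] [[ 0.96  0.3   0.  ]
 [ 0.3  -0.96 -0.  ]
 [ 0.    0.   -1.  ]]
[[  -0.      0.95    0.31   84.43]
 [   1.      0.      0.     -0.53]
 [  -0.      0.31   -0.95 -201.31]
 [   0.      0.      0.      1.  ]] [[  0.29   0.91   0.29 468.07]
 [ -0.96   0.28   0.09 -31.84]
 [  0.    -0.31   0.95 543.55]
 [  0.     0.     0.     1.  ]] 369.80701580605813
```

Emit:
play_rows(dp=[[6,34,0],[6,34,0],[6,34,0],[6,34,0],[6,34,0],[0,0,0],[0,0,0]], yaw=[0,0,0,0,0,0,0])

```text
t: 2.97
ee_pos: [417.5, 112.2, 341.6]
orientation: [3.105, 0.475, -0.001]
ft_force: [0.2, -0.1, -0.2]
width: 87.6
grasp_force: 0.0
```

Run:
```python
from h import *
np.set_printoptions(precision=1,suppress=True)
p,T=shot('wrist'); np.savez('w1.npz',**{k:np.array(v) for k,v in p.items()},TT=T)
save(p,'w1.png')
for t in 'magnifier handle_mid stand pocket'.split():
    for a in models.landmark_of(p,t)[:3]: print(t,np.round(a['location']),a['conf'],at_depth(p,T,*np.clip(a['location'],0,[639,479])))
# dark handle cloud
v,u=np.mgrid[0:480,0:640]; z=p['range_z']
d=np.stack([(u-p['cx'])/p['fx']*z,-(v-p['cy'])/p['fy']*z,-z],-1)@T[:3,:3].T+T[:3,3]
g=p['pixels'].max(2)
m=(g<60)&(d[...,2]>88)&(d[...,2]<200)&(np.abs(d[...,1]-160)<60)&(np.abs(d[...,0]-530)<70)
P=d[m]; print(len(P),P.min(0),P.max(0))
for a in range(85,180,8):
    q=P[(P[:,2]>=a)&(P[:,2]<a+8)]
    if len(q): print(a,len(q),q.mean(0),np.ptp(q[:,:2],axis=0))
```

```text
magnifier [15. 54.] 0.72 [469.3 535.9   8.2]
magnifier [297. 125.] 0.68 [494.6 158.7  58.5]
magnifier [504. 220.] 0.49 [ 458.3 -166.8   14.3]
handle_mid [298. 121.] 0.68 [500.2 159.   66.5]
handle_mid [294.  84.] 0.58 [531.3 168.5 149.2]
stand [297. 119.] 0.55 [502.1 160.   73.5]
pocket [296. 130.] 0.65 [488.4 158.8  45.4]
996 [507.3 155.6  91.3] [555.1 182.1 176.3]
85 2 [509.3 159.9  91.5] [1.7 5.5]
93 27 [509.7 162.2  98.4] [ 7.3 16.3]
101 59 [512.  163.5 105. ] [ 9.7 18. ]
109 68 [515.7 164.6 113.1] [11.  17.1]
117 73 [519.3 165.3 121. ] [11.1 17.8]
125 82 [523.4 166.2 129.1] [14.5 17.3]
133 91 [527.1 167.1 136.8] [16.5 18. ]
141 88 [530.  168.9 145.1] [ 9.2 16.9]
149 91 [533.6 169.8 153.1] [10.2 17.7]
157 98 [537.2 170.3 160.9] [11.9 16.6]
165 164 [545.8 172.2 170.6] [18.  18.1]
173 153 [546.6 173.3 174.2] [12.3 15.8]
```

View pics/w1.png

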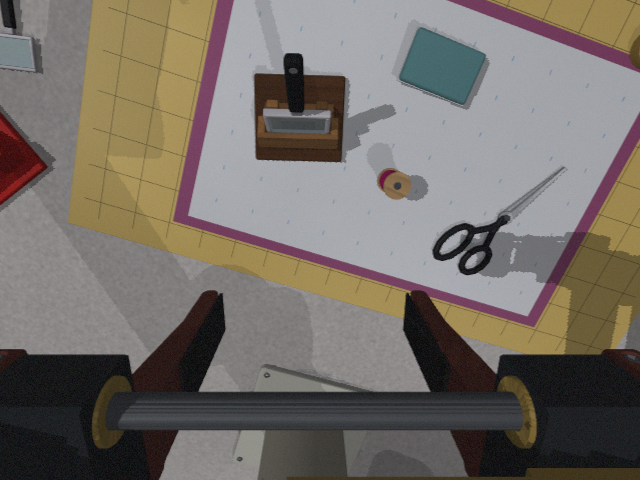

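Emit:
play_rows(dp=[[25,12,-22],[25,12,-22],[25,12,-22],[25,12,-22],[27,12.5,-22],[0,0,0],[0,0,0]], yaw=[-0.4,-0.4,-0.4,-0.4,-0.4,0,0])

```text
t: 3.8
ee_pos: [544.4, 170.3, 229.6]
orientation: [3.114, 0.413, -0.007]
ft_force: [-1.4, 0.3, 0.6]
width: 87.8
grasp_force: 0.0
```

```bash
cat > cloud.py <<'E'
from h import *
np.set_printoptions(precision=1,suppress=True)
def cloud(p,T):
    v,u=np.mgrid[0:480,0:640]; z=p['range_z']
    return np.stack([(u-p['cx'])/p['fx']*z,-(v-p['cy'])/p['fy']*z,-z],-1)@T[:3,:3].T+T[:3,3]
E
python3 - <<'E'
from cloud import *
o=ctrl.get_obs(); print(o['ee_pos'],R.from_rotvec(o['orientation']).as_matrix()[:2,0],o['qpos'])
p,T=shot('wrist'); save(p,'w2.png')
d=cloud(p,T); g=p['pixels'].max(2)
m=(g<70)&(d[...,2]>95)&(d[...,2]<190)&(np.hypot(d[...,1]-168,d[...,0]-535)<32)
P=d[m]; print(len(P),P.min(0),P.max(0))
yw=np.radians(15.5); s=np.array([np.cos(yw),np.sin(yw)]); n=np.array([-s[1],s[0]])
for a in range(95,182,6):
    q=P[(P[:,2]>=a)&(P[:,2]<a+6)]
    if len(q)>5:
        print(a,len(q),np.median(q,0),'along',np.percentile(q[:,:2]@s,[2,98]),'across',np.percentile(q[:,:2]@n,[2,98]))
E
```

```text
[544.4 170.3 229.6] [1.  0.3] [ 0.3  0.3  1.7 -0.   1.1  1.6]
594 [507.8 155.6  98.5] [555.7 183.3 176.5]
101 13 [510.6 163.3 103.1] along [535.1 537.7] across [15.  27.1]
107 13 [514.7 164.6 112.2] along [539.3 542.4] across [13.  27.9]
113 7 [515.9 162.  113.8] along [540.3 544. ] across [13.9 26.7]
119 14 [518.7 166.  121.5] along [543.6 545.7] across [15.2 27.5]
125 16 [522.8 165.3 129.3] along [547.3 549.2] across [13.3 26.7]
131 10 [526.2 166.2 135.7] along [549. 553.] across [12.6 27.5]
137 12 [526.3 169.2 138. ] along [551.8 553.8] across [13.6 28.1]
143 18 [529.5 167.9 145. ] along [554.6 557.8] across [13.1 27.5]
149 21 [532.8 168.5 152.3] along [557.9 561.7] across [13.  27.5]
155 18 [535.7 171.2 158.8] along [561.1 563.4] across [14.9 29.5]
161 13 [540.  167.1 165.5] along [563.5 580.9] across [13.1 28. ]
167 237 [551.3 174.6 171.5] along [567.7 581.1] across [12.3 30. ]
173 199 [546.6 173.7 174.2] along [569.2 577.8] across [13.9 28.5]
```

View pics/w2.png

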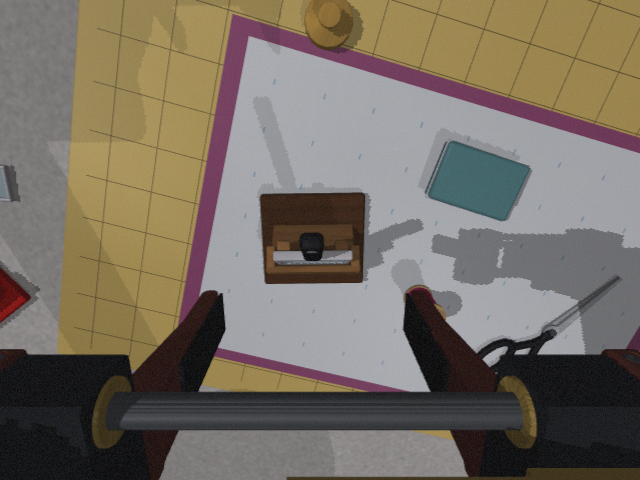

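Emit:
play_rows(dp=[[-0.5,2,-15],[0,0,-25],[0,0,-25],[0,0,-16.5],[0,0,0],[0,0,0]], yaw=[0,0,0,0,0,0])

```text
t: 4.35
ee_pos: [543.8, 172.7, 151.5]
orientation: [-3.114, -0.414, -0.001]
ft_force: [0.1, 0.5, 0.6]
width: 87.7
grasp_force: 0.0
```

Emit:
play_rows(dp=[[0,0,0],[0,0,0],[0,0,0],[0,0,0],[0,0,0],[0,0,0],[0,0,0],[0,0,0]], yaw=[0,0,0,0,0,0,0,0], gripper=1)

```text
t: 5.02
ee_pos: [544.1, 173.4, 150.1]
orientation: [3.114, 0.415, -0.0]
ft_force: [-0.6, 0.1, -0.2]
width: 37.9
grasp_force: 0.0
```

Emit:
play_rows(dp=[[0,0,-1],[0,0,0],[0,0,0],[0,0,0],[0,0,0],[0,0,0]], yaw=[0,0,0,0,0,0])

```text
t: 5.52
ee_pos: [544.1, 173.4, 149.2]
orientation: [-3.114, -0.415, 0.0]
ft_force: [-0.6, 0.5, 0.3]
width: 0.9
grasp_force: 0.0
```

Run:
```python
from cloud import *
o=ctrl.get_obs(); print(o['ee_pos'],o['width'],o['grasp_force'])
p,T=shot('wrist'); a=p['pixels'][180:480,120:520]
q,S=shot('side'); b=q['pixels'][150:300,220:420]
u,v=proj(q,S,o['ee_pos']); print('tcp in side',u-220,v-150)
a=cv2.resize(a,(400,300)); b=cv2.resize(b,(400,300),interpolation=cv2.INTER_CUBIC)
cv2.imwrite('pics/c3.png',np.hstack([a,b])[:,:,::-1])
d=cloud(p,T); g=p['pixels'].max(2)
m=(g<70)&(d[...,2]>95)&(d[...,2]<190)&(np.hypot(d[...,1]-168,d[...,0]-535)<40); print(d[m].min(0),d[m].max(0))
```

```text
[544.1 173.4 149.2] 0.8804539487530212 0.0
tcp in side 90.0696664198548 65.91488294242708
[540.9 165.2 166.2] [556.3 184.4 190. ]
```

View pics/c3.png

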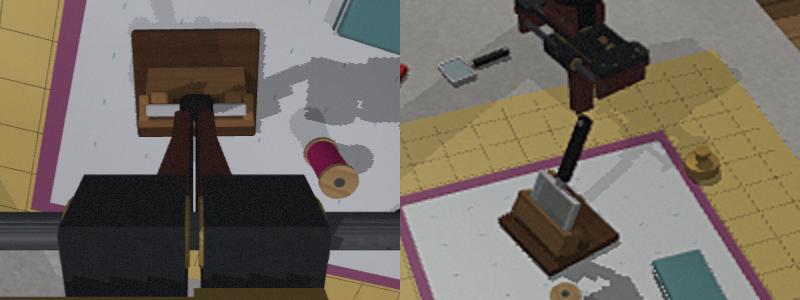

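Run:
```python
from cloud import *
for n in('side','top'):
    q,S=shot(n); d=cloud(q,S); m=(np.hypot(d[...,0]-544,d[...,1]-173)<45)&(d[...,2]>90)&(d[...,2]<260)
    print(n,'proj tcp',proj(q,S,[544,173,149]),'proj handle end',proj(q,S,[550,173,174]))
    for v in range(*( (192,246,3) if n=='side' else (220,262,4))):
        us=np.where(m[v])[0]
        for u in us[::3]: print(v,u,d[v,u],q['pixels'][v,u],end=' | ')
        print()
```

```text
side proj tcp (np.float64(310.09466726463074), np.float64(216.07412417204876)) proj handle end (np.float64(312.26238252898963), np.float64(207.61444381324324))
192 305 [533.8 176.2 223.9] [32 15 12] | 192 308 [536.7 163.1 232.7] [41 23 19] | 192 311 [543.5 161.3 232.1] [40 27 27] | 192 314 [550.7 160.8 230.4] [40 22 25] | 
195 305 [533.7 176.6 214.7] [31 15 19] | 195 308 [535.3 159.4 226.9] [44 26 19] | 195 311 [542.5 159.  225.2] [42 29 26] | 195 315 [553.8 162.8 219.1] [35 21 21] | 
198 305 [533.7 177.4 205. ] [31 13 12] | 198 308 [536.9 164.6 213.7] [42 21 23] | 198 311 [545.1 166.7 209.8] [38 20 17] | 198 314 [551.2 162.8 210.9] [34 12 14] | 
201 305 [533.7 178.1 195.4] [26  8  9] | 201 308 [536.  162.6 206.4] [41 22 19] | 201 311 [544.9 166.7 200.7] [39 27 24] | 201 314 [551.  162.7 201.9] [37 19  6] | 
204 305 [533.7 178.8 185.6] [72 56 38] | 204 308 [536.4 164.4 195.8] [39 23 19] | 204 311 [545.4 168.5 190. ] [40 24 25] | 204 314 [551.1 163.3 192.3] [51 37 29] | 
207 309 [536.9 159.1 190.5] [97 79 50] | 207 312 [552.5 181.9 168.3] [101  88  57] | 
210 309 [542.1 174.8 167.5] [
[... 743 characters left out ...]
 12] | 228 305 [527.5 165.6 121.4] [12 11 13] | 228 309 [534.9 156.8 126.4] [47 25 38] | 
231 301 [517.7 168.1 112.5] [ 8 12 13] | 231 304 [522.  157.4 120.2] [28 27 25] | 231 307 [530.3 159.2 116. ] [0 2 2] | 
234 299 [513.3 171.5 101. ] [52 55 55] | 234 302 [517.3 159.5 110. ] [16 16 15] | 234 305 [524.3 157.4 109.5] [14 12 14] | 
237 299 [511.7 167.4  94.9] [ 6  7 11] | 237 302 [516.1 156.7 102.7] [22 22 23] | 237 305 [523.4 155.3 101.5] [13 15 13] | 
240 301 [513.7 158.2  92.1] [18 22 22] | 240 304 [519.8 153.1  94.5] [65 65 65] | 

top proj tcp (np.float64(310.84814990611915), np.float64(232.0032514997054)) proj handle end (np.float64(310.69290139068175), np.float64(226.84095349457846))
```

Emit:
play_rows(dp=[[0,0,0],[0,0,0],[0,0,0],[0,0,0],[0,0,0],[0,0,0],[0,0,0],[0,0,0]], yaw=[0,0,0,0,0,0,0,0], gripper=0.4)

```text
t: 6.38
ee_pos: [544.1, 173.4, 149.2]
orientation: [-3.114, -0.415, 0.0]
ft_force: [0.1, 0.7, 0.1]
width: 50.0
grasp_force: 0.0
```

Emit:
play_rows(dp=[[0,-0.5,-8],[0,0,-10],[0,0,-10],[0,0,-10],[0,0,0],[0,0,0]], yaw=[0,0,0,0,0,0])

```text
t: 6.88
ee_pos: [543.3, 172.7, 109.9]
orientation: [3.114, 0.415, -0.004]
ft_force: [-0.0, 0.5, 0.6]
width: 52.4
grasp_force: 0.0
```

Run:
```python
from cloud import *
o=ctrl.get_obs(); print(o['ee_pos'],o['width'],o['ft_force'])
p,T=shot('wrist'); a=p['pixels'][180:480,120:520]
q,S=shot('side'); b=q['pixels'][170:245,260:360]
b=cv2.resize(b,(400,300),interpolation=cv2.INTER_CUBIC)
cv2.imwrite('pics/c4.png',np.hstack([a,b])[:,:,::-1])
```

```text
[543.3 172.7 109.9] 52.36999607964841 [-0.   0.5  0.6]
```

View pics/c4.png

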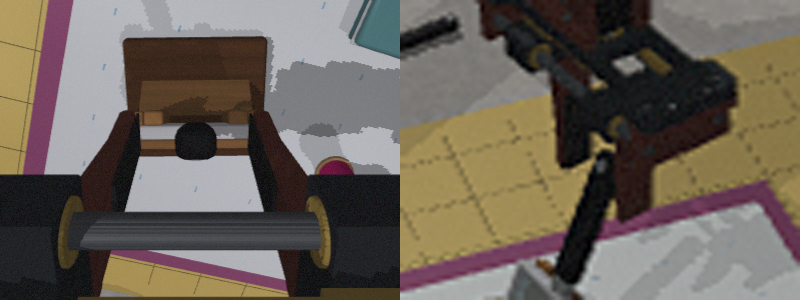

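Emit:
play_rows(dp=[[0,0,0],[0,0,0],[0,0,0],[0,0,0],[0,0,0],[0,0,0],[0,0,0],[0,0,0]], yaw=[0,0,0,0,0,0,0,0], gripper=1)

```text
t: 7.65
ee_pos: [544.1, 173.0, 111.3]
orientation: [-3.114, -0.415, -0.0]
ft_force: [0.6, 0.3, 1.6]
width: 18.0
grasp_force: 30.0
```

Emit:
play_rows(dp=[[2.0,0.56,4.5],[2.85,0.8,6.35],[2.85,0.8,6.35],[2.85,0.8,6.35],[2.85,0.8,6.35],[2.85,0.8,6.35]], yaw=[0,0,0,0,0,0])

```text
t: 8.15
ee_pos: [560.7, 177.5, 148.2]
orientation: [3.114, 0.415, 0.0]
ft_force: [-1.2, 0.5, -2.7]
width: 17.9
grasp_force: 30.0
```

Emit:
play_rows(dp=[[4.1,1.1,9.1],[4.1,1.1,9.1],[4.1,1.1,9.1],[4.1,1.1,9.1],[4.1,1.1,9.1],[0,0,10],[0,0,0],[0,0,0]], yaw=[0,0,0,0,0,0,0,0])

```text
t: 8.82
ee_pos: [581.1, 183.0, 203.6]
orientation: [-3.114, -0.415, -0.002]
ft_force: [0.5, 0.2, -1.9]
width: 18.0
grasp_force: 30.0
```

Run:
```python
from cloud import *
o=ctrl.get_obs(); print(o['ee_pos'],o['width'],o['ft_force'],o['grasp_force'])
p,T=shot('wrist'); a=p['pixels'][140:440,120:520]
q,S=shot('side'); b=q['pixels'][140:290,220:420]
b=cv2.resize(b,(400,300),interpolation=cv2.INTER_CUBIC)
cv2.imwrite('pics/c5.png',np.hstack([a,b])[:,:,::-1])
for n,s,SS in(('side',q,S),('wrist',p,T)):
  for t in('magnifier','lens','stand','pocket','shears_tip','handle_mid','thread_spool','pin_tin'):
    for r in models.landmark_of(s,t)[:2]: print(n,t,np.round(r['location']),round(r['conf'],2),at_depth(s,SS,*np.clip(r['location'],0,[639,479])))
```

```text
[581.1 183.  203.6] 17.958020774605703 [ 0.5  0.2 -1.9] 29.95790719985962
side magnifier [250. 186.] 0.65 [475.3 526.6   5.6]
side magnifier [308. 220.] 0.59 [535.1 166.3 146.2]
side lens [306. 216.] 0.76 [534.4 173.4 151.9]
side lens [364. 296.] 0.22 [610.6 -14.2  29. ]
side stand [300. 270.] 0.71 [492.8 112.   39. ]
side stand [198. 191.] 0.67 [321.7 528.3  30.9]
side pocket [194. 189.] 0.92 [311.  539.2  33.4]
side pocket [295. 265.] 0.7 [484.4 126.7  44.3]
side shears_tip [378. 378.] 0.88 [ 555.6 -218.     0.4]
side handle_mid [263. 180.] 0.79 [520.4 542.5   7.6]
side handle_mid [319. 187.] 0.73 [567.6 173.3 231.4]
side thread_spool [305. 314.] 0.64 [465.4  -3.4  10.6]
side pin_tin [366. 294.] 0.59 [618.7 -11.   26.3]
wrist magnifier [315. 312.] 0.81 [590.3 185.6 263.1]
wrist stand [315. 278.] 0.97 [513.8 164.1  32.6]
wrist pocket [313. 297.] 0.9 [487.8 158.9  26.5]
wrist shears_tip [630. 320.] 0.67 [ 551.2 -216.3   11. ]
wrist handle_mid [315. 318.] 0.93 [588.5 185.2 264.8]
wrist thread_spool [422. 333.] 0.79 [475.7  23.4  23.4]
wrist pin_tin [478. 224.] 0.8 [615.9  14.2  28.3]
```

View pics/c5.png

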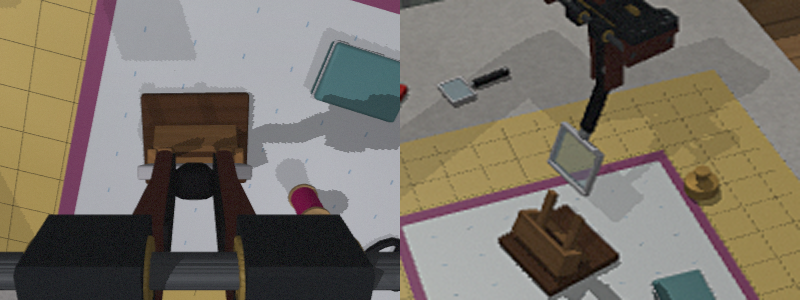

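Emit:
play_rows(dp=[[-14,30,0],[-14,30,0],[-14,30,0],[-14,30,-10],[-10,10,-25],[-9,2.5,-28],[0,0,-25],[0,0,-15]], yaw=[0,0,0,0,0,0,0,0])

```text
t: 10.38
ee_pos: [503.8, 315.3, 97.4]
orientation: [3.113, 0.417, -0.005]
ft_force: [-0.6, -0.8, -2.7]
width: 17.9
grasp_force: 30.0
```

Emit:
play_rows(dp=[[0,0,0],[0,0,0]], yaw=[0,0])

```text
t: 10.55
ee_pos: [505.5, 315.3, 99.5]
orientation: [3.113, 0.415, -0.002]
ft_force: [0.1, 0.6, -0.9]
width: 17.7
grasp_force: 30.0
```

```bash
cat > mag.py <<'E'
from cloud import *
# fit magnifier direction: silver frame + handle points near grip, in the vertical plane along tool x
def mag(names=('side','top')):
    o=ctrl.get_obs(); print(np.round(o['ee_pos'],1),o['width'],o['ft_force'],o['t'])
    s=R.from_rotvec(o['orientation']).as_matrix()[:2,0]
    for n in names:
        p,T=shot(n)
        for t in('magnifier','lens'):
            for r in models.landmark_of(p,t)[:3]:
                X=at_depth(p,T,*np.clip(r['location'],0,[639,479]))
                w=X-o['ee_pos']-[0,0,50]
                if np.linalg.norm(w)<170: print(n,t,np.round(r['location']),round(r['conf'],2),X,'lean deg above horiz',np.degrees(np.arctan2(-w[2],-w[:2]@s)),'dist',np.linalg.norm(w))
E
python3 -c "
from mag import *
mag()
q=[148*np.sin(np.radians(a))+5*np.cos(np.radians(a)) for a in (65,55,45,35,25,15,8,3)]
r=[148*np.cos(np.radians(a))-5*np.sin(np.radians(a)) for a in (65,55,45,35,25,15,8,3)]
print(np.diff(q),np.diff(r)*.9636,np.diff(r)*.2672)"
```

```text
[505.5 315.3  99.5] 17.70554296507038 [ 0.1  0.6 -0.9] 10.55
side magnifier [266. 225.] 0.67 [459.  294.6  46.7] lean deg above horiz 63.93412562131289 dist 114.68949070318627
side lens [262. 222.] 0.64 [456.3 315.1  41.8] lean deg above horiz 66.16652297761648 dist 118.36603294889504
[-12.1 -15.9 -19.2 -21.9 -23.9 -17.6 -12.8] [21.9 19.6 16.6 13.2  9.3  4.   1.6] [6.1 5.4 4.6 3.6 2.6 1.1 0.4]
```

Emit:
play_rows(dp=[[0,0,-6],[0,0,-6],[11,3,-6],[11,3,-6],[9.8,2.7,-8],[9.8,2.7,-8],[0,0,0],[0,0,0]], yaw=[0,0,0,0,0,0,0,0])

```text
t: 11.52
ee_pos: [548.1, 326.9, 59.3]
orientation: [-3.114, -0.414, -0.0]
ft_force: [0.7, 0.3, -0.9]
width: 18.0
grasp_force: 30.0
```

```bash
python3 -c "
from mag import *
mag()"
```

```text
[548.1 326.9  59.3] 17.952946424504177 [ 0.7  0.3 -0.9] 11.5167
side magnifier [266. 228.] 0.65 [462.1 310.   22.8] lean deg above horiz 44.686051346019255 dist 123.11416426093906
side lens [270. 226.] 0.55 [472.6 305.2  30.7] lean deg above horiz 45.00400595845522 dist 111.07011663603119
```

Emit:
play_rows(dp=[[8.3,2.3,-9.6],[8.3,2.3,-9.6],[6.6,1.8,-11],[6.6,1.8,-11],[4.6,1.3,-12],[4.6,1.3,-12],[0,0,0],[0,0,0]], yaw=[0,0,0,0,0,0,0,0])

```text
t: 12.48
ee_pos: [585.5, 337.1, -7.1]
orientation: [3.113, 0.414, -0.004]
ft_force: [-0.6, -0.3, -2.1]
width: 17.5
grasp_force: 30.0
```

```bash
python3 -c "
from mag import *
mag()
p,T=shot('side'); cv2.imwrite('pics/c6.png',cv2.resize(p['pixels'][150:300,200:400],(800,600),interpolation=cv2.INTER_CUBIC)[:,:,::-1])"
```

```text
[585.5 337.1  -7.1] 17.48868962150552 [-0.6 -0.3 -2.1] 12.4833
side magnifier [272. 230.] 0.78 [474.8 295.8  21.4] lean deg above horiz 10.32827071155035 dist 120.09883449553581
side lens [272. 227.] 0.63 [481.8 311.9  18.3] lean deg above horiz 12.979185084925508 dist 109.57532346920242
```

View pics/c6.png

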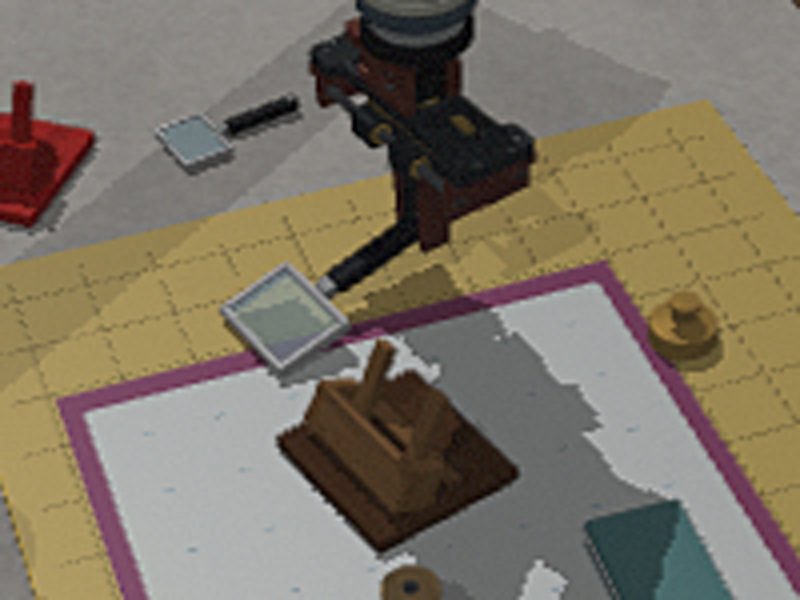

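Emit:
play_rows(dp=[[2,0.5,-9],[2,0.5,-8],[0.8,0.2,-5],[0,0,-3],[0,0,0],[0,0,0]], yaw=[0,0,0,0,0,0])

```text
t: 13.33
ee_pos: [591.0, 338.7, -30.8]
orientation: [3.114, 0.415, -0.001]
ft_force: [0.0, -0.3, 0.5]
width: 17.9
grasp_force: 30.0
```

```bash
python3 -c "
from mag import *
mag()
p,T=shot('side'); d=cloud(p,T); g=d
# plane fit of the frame: bright grey pixels near the magnifier
px=p['pixels'].astype(int); m=(np.hypot(d[...,0]-475,d[...,1]-305)<60)&(d[...,2]>6)&(d[...,2]<60)
P=d[m]; print(len(P)); 
for _ in range(4):
    A=np.c_[P[:,:2]-[475,305],np.ones(len(P))]; c=np.linalg.lstsq(A,P[:,2],rcond=None)[0]; e=P[:,2]-A@c; P=P[abs(e)<6]
print(c, len(P), np.degrees(c[:2]@[.9636,.2672]))"
```

```text
[591.  338.7 -30.8] 17.902284907134938 [ 0.  -0.3  0.5] 13.3333
side magnifier [269. 231.] 0.86 [469.2 302.5  13.2] lean deg above horiz 2.6995833549278414 dist 127.22267786063449
side lens [268. 230.] 0.49 [469.3 313.4   9.1] lean deg above horiz 4.652521116281219 dist 124.67536544080666
573
[ 0.1  0.  12.9] 545 5.988675712024775
```

Emit:
play_rows(dp=[[0,0,-1.5],[0,0,-1.5],[0,0,0],[0,0,0]], yaw=[0,0,0,0])

```text
t: 14.02
ee_pos: [591.4, 338.9, -33.2]
orientation: [-3.114, -0.415, -0.0]
ft_force: [1.1, 0.4, 1.8]
width: 17.8
grasp_force: 30.0
```

Emit:
play_rows(dp=[[0,0,-1.5],[0,0,-1],[0,0,0],[0,0,0]], yaw=[0,0,0,0])

```text
t: 14.35
ee_pos: [591.5, 339.0, -34.6]
orientation: [-3.114, -0.415, -0.001]
ft_force: [-2.7, -1.3, 10.5]
width: 17.4
grasp_force: 34.3
```

Emit:
play_rows(dp=[[0,0,6],[0,0,14],[0,0,22],[0,0,26],[0,0,26],[0,0,26],[0,0,20],[0,0,10]], yaw=[0,0,0,0,0,0,0,0])

```text
t: 15.02
ee_pos: [592.7, 339.6, 118.1]
orientation: [-3.112, -0.415, -0.007]
ft_force: [0.8, 0.0, -2.3]
width: 17.8
grasp_force: 30.0
```

```bash
cat >> mag.py <<'E'
def tilt(n,c,rad=58,dz=25):
    o=ctrl.get_obs(); s=R.from_rotvec(o['orientation']).as_matrix()[:2,0]; t=np.array([-s[1],s[0]])
    p,T=shot(n); d=cloud(p,T); c=np.array(c)
    P=d[(np.hypot(d[...,0]-c[0],d[...,1]-c[1])<rad)&(abs(d[...,2]-c[2])<dz)]
    for _ in range(6):
        w=P[:,:2]-c[:2]; A=np.c_[w@s,w@t,np.ones(len(P))]; k=np.linalg.lstsq(A,P[:,2],rcond=None)[0]; P=P[abs(P[:,2]-A@k)<8]
    print(n,len(P),'slope along handle deg',np.degrees(k[0]),'across',np.degrees(k[1]),'z',k[2],'centroid',(P.min(0)+P.max(0))/2, 'ext along',np.ptp(P[:,:2]@s),'across',np.ptp(P[:,:2]@t))
    return p,T
E
python3 -c "
from mag import *
mag()
e=ctrl.get_obs()['ee_pos']; c=e-[114,31.5,-44]
tilt('side',c); tilt('top',c)"
```

```text
[592.7 339.6 118.1] 17.76693536743621 [ 0.8  0.  -2.3] 15.0167
side magnifier [266. 186.] 0.92 [474.2 311.  162.5] lean deg above horiz 2.634467198673212 dist 121.99293977744111
side lens [269. 186.] 0.85 [481.6 307.6 160.7] lean deg above horiz 3.6749793819101932 dist 115.83789481825865
side 601 slope along handle deg 5.094007675463241 across 0.34358089767902794 z 158.0593036859033 centroid [485.7 307.1 158.9] ext along 90.32763444681882 across 87.6881763631124Traceback (most recent call last):
  File "<string>", line 5, in <module>
    tilt('side',c); tilt('top',c)
                    ~~~~^^^^^^^^^
  File "mag.py", line 19, in tilt
    print(n,len(P),'slope along handle deg',np.degrees(k[0]),'across',np.degrees(k[1]),'z',k[2],'centroid',(P.min(0)+P.max(0))/2, 'ext along',np.ptp(P[:,:2]@s),'across',np.ptp(P[:,:2]@t))
                                                                                                            ~~~~~^^^
    return umr_minimum(a, axis, None, out, keepdims, initial, where)
ValueError: zero-size array to reduction operation minimum which has no identity
```

Emit:
play_rows(dp=[[2,-12,5],[4,-25,3],[5,-33,0],[5,-33,0],[5,-33,0],[5,-33,0],[5,-33,0],[5,-33,0]], yaw=[0,0,0,0,0,0,0,0])

```text
t: 16.08
ee_pos: [627.0, 101.4, 122.1]
orientation: [3.114, 0.415, -0.001]
ft_force: [0.6, 0.6, -1.5]
width: 17.8
grasp_force: 30.0
```

Emit:
play_rows(dp=[[5,-33,0],[5,-33,0],[5,-33,0],[5,-33,0],[5,-33,0],[5,-33,0],[5,-33,0],[5,-25,0]], yaw=[0,0,0,0,0,0,0,0])

```text
t: 16.75
ee_pos: [666.6, -155.6, 122.0]
orientation: [3.114, 0.413, -0.001]
ft_force: [0.6, -0.3, -0.6]
width: 17.9
grasp_force: 30.0
```

Emit:
play_rows(dp=[[2,-12,0],[0,-4,0],[0,0,0],[0,0,0],[0,0,0]], yaw=[0,0,0,0,0])

```text
t: 17.17
ee_pos: [668.9, -166.6, 122.1]
orientation: [-3.113, -0.417, 0.001]
ft_force: [-0.3, -0.5, -1.5]
width: 17.8
grasp_force: 30.0
```

```bash
python3 -c "
from mag import *
mag(('side','wrist','top'))
e=ctrl.get_obs()['ee_pos']; c=e-[114,31.5,-44]
p,T=tilt('side',c)
for n in('side','wrist','top'):
    q,S=shot(n)
    for t in ('shears_tip','shears'):
        for r in models.landmark_of(q,t)[:2]: print(n,t,r['location'],round(r['conf'],2),at_z(q,S,*r['location'],6 if t=='shears_tip' else 3))
    if n!='wrist': save(q,n+'7.png',(300,300,460,420) if n=='side' else (380,200,540,320),2.5)
a=cv2.imread('pics/side7.png');b=cv2.imread('pics/top7.png');cv2.imwrite('pics/c7.png',np.hstack([a,b]))
"
```

```text
[ 668.9 -166.6  122.1] 17.823298403145632 [-0.3 -0.5 -1.5] 17.1667
side magnifier [379. 324.] 0.61 [ 551.6 -200.5  167.6] lean deg above horiz 2.0921854901378136 dist 122.13938016427494
side lens [378. 324.] 0.68 [ 550.8 -199.2  166.8] lean deg above horiz 2.4747874314079334 dist 122.63046961378441
side 1231 slope along handle deg 5.664377117917298 across 0.2391016063010148 z 168.28624000800798 centroid [ 563.9 -200.4  169.3] ext along 89.52726588619305 across 83.53605969322746
side shears_tip [377.8, 379.0] 0.75 [ 551.8 -221.7    6. ]
side shears [328.6, 368.2] 0.86 [ 464.4 -157.7    3. ]
```

View pics/c7.png

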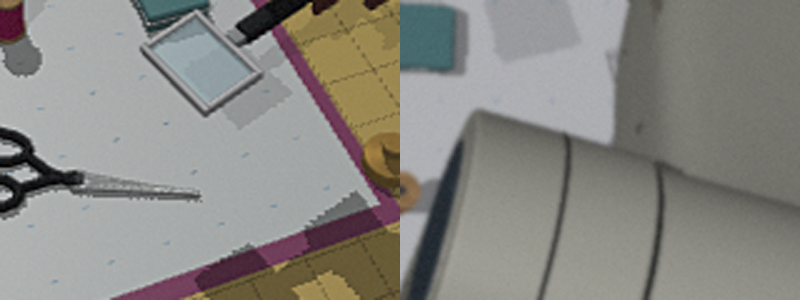

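```bash
cat > fit.py <<'E'
from mag import *
def fit(p,T,uv):
    K=np.array([[p['fx'],0,p['cx']],[0,p['fy'],p['cy']],[0,0,1.]])
    obj=np.array([[-30,40,5],[30,40,5],[30,-40,5],[-30,-40,5]],float)
    ok,rv,tv=cv2.solvePnP(obj,np.array(uv,float),K,None,flags=cv2.SOLVEPNP_ITERATIVE)
    M=np.eye(4); M[:3,:3]=cv2.Rodrigues(rv)[0]; M[:3,3]=tv[:,0]; M=T@np.diag([1,-1,-1,1.])@M
    print('origin',M[:3,3],'x',M[:3,0].round(3),'y',M[:3,1].round(3),'z',M[:3,2].round(3)); return M
E
python3 -c "
from fit import *
p,T=shot('side')
px=lambda a,b:(300+a/2.5-.3,300+b/2.5-.3)
fit(p,T,[px(143,48),px(196,12),px(262,73),px(210,112)])
print('tip side',at_z(p,T,*px(200,196),4))
q,S=shot('top'); im=cv2.imread('pics/top0.png'); print('tip top',at_z(q,S,474.5,243,4))
w=np.load('w1.npz'); print('tip wrist',at_z(w,w['TT'],565,167,4))
print(cv2.Laplacian(im,cv2.CV_8U).shape)
cv2.imwrite('pics/t8.png',np.hstack([cv2.resize(im[230:290,425:505],(400,300),interpolation=cv2.INTER_CUBIC),cv2.resize(cv2.imread('pics/w1.png')[145:220,490:590],(400,300),interpolation=cv2.INTER_CUBIC)]))
"
```

```text
origin [ 577.2 -163.9  108.9] x [0.9 0.3 0. ] y [-0.3  0.9  0.1] z [-0.  -0.1  1. ]
tip side [ 557.2 -220.     4. ]
tip top [ 554.9 -222.4    4. ]
tip wrist [ 554.5 -220.9    4. ]
(480, 640, 3)
```

View pics/t8.png

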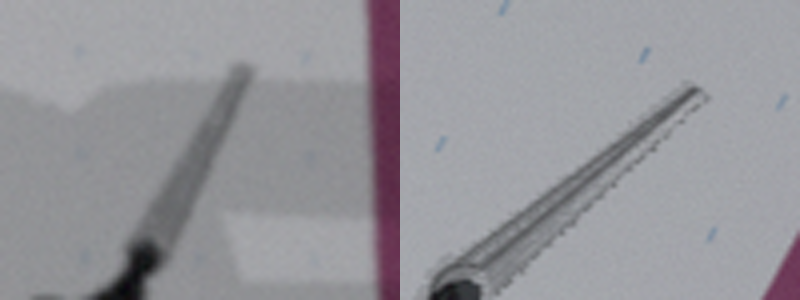

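```bash
cat >> fit.py <<'E'
from scipy.optimize import least_squares
def cfit(p,T,uv,tcp,yaw=None):
    obj=np.array([[-30,40,5],[30,40,5],[30,-40,5],[-30,-40,5]],float)
    def pose(q):
        Rm=R.from_euler('zyx',[np.radians(15.3)+q[3],-q[2],q[4]]).as_matrix(); s=Rm[:2,0]
        return Rm,np.array([*(tcp[:2]-q[0]*s),q[1]])
    def f(q):
        Rm,o=pose(q); r=[np.subtract(proj(p,T,o+Rm@x),u) for x,u in zip(obj,uv)]
        return np.r_[np.ravel(r),q[3]/.03,q[4]/.02]
    r=least_squares(f,[118,165,.05,0,0]); Rm,o=pose(r.x)
    print('L,z',r.x[:2],'pitch,dyaw,roll deg',np.degrees(r.x[2:]),'origin',o,'rms px',np.sqrt(np.mean(r.fun[:8]**2))); return Rm,o
E
python3 -c "
from fit import *
p,T=shot('side')
px=lambda a,b:(300+a/2.5-.3,300+b/2.5-.3)
cfit(p,T,[px(143,48),px(196,12),px(262,73),px(210,112)],ctrl.get_obs()['ee_pos'])
q,S=shot('wrist'); save(q,'w9.png')
print(ctrl.get_obs()['ee_pos'])
"
```

```text
L,z [118.1 162.1] pitch,dyaw,roll deg [ 1.4  0.8 -0.4] origin [ 555.8 -201.   162.1] rms px 0.8370014691816621
[ 669.2 -168.2  122.2]
```

Emit:
play_rows(dp=[[0,-5,-8],[0,-7,-16],[0,-5,-18],[0,-2,-12],[0,0,-6],[0,0,0],[0,0,0],[0,0,0]], yaw=[0,0,0,0,0,0,0,0])

```text
t: 18.98
ee_pos: [669.8, -187.2, 62.8]
orientation: [3.114, 0.415, 0.001]
ft_force: [0.3, 1.2, -1.7]
width: 17.9
grasp_force: 30.0
```

```bash
python3 -c "
from mag import *
mag(('side',))
e=ctrl.get_obs()['ee_pos']; c=e-[114,31.5,-44]
p,T=tilt('side',c)
print('tip proj',proj(p,T,[555.5,-221,3]),'lens proj',proj(p,T,[555.5,-221,103]))
o0=cv2.imread('pics/side0.png').astype(int); df=abs(o0-p['pixels'][:,:,::-1]).sum(2)
save(p,'s10.png',(300,290,460,410),5)
q,S=shot('side')
for t in ('stand','thread_spool','pin_tin','weight_left','weight_right','shears'):
    print(t,[(np.round(r['location']),at_depth(q,S,*r['location'])) for r in models.landmark_of(q,t)[:2]])
"
```

```text
[ 669.8 -187.2   62.8] 17.882748224967457 [ 0.3  1.2 -1.7] 18.9833
side magnifier [381. 350.] 0.72 [ 551.8 -221.6  110.2] lean deg above horiz 1.2204807179916273 dist 122.94263214828709
side magnifier [455. 370.] 0.65 [ 712.7 -264.7   14.3] lean deg above horiz 102.07507298092425 dist 132.42433653718064
side lens [380. 350.] 0.67 [ 551.7 -218.1  107.1] lean deg above horiz 2.6826131715518873 dist 122.23289691162648
side 1219 slope along handle deg 5.59581194630787 across -0.0002879069994807565 z 109.07796199289979 centroid [ 564.3 -220.5  110.1] ext along 90.52631675318241 across 81.32999003866388
tip proj (np.float64(379.1389659804872), np.float64(379.0002470728349)) lens proj (np.float64(382.5909132669545), np.float64(351.2630371015089))
stand [(array([198., 189.]), array([322.4, 530.1,  36.8])), (array([300., 266.]), array([492.1, 108.4,  53.7]))]
thread_spool [(array([304., 317.]), array([460.7,  -5.7,   4.6]))]
pin_tin [(array([368., 292.]), array([623.7,  -6.4,  27.3]))]
weight_left [(array([370., 233.]), array([719.4, 191.8,  19.7])), (array([382., 350.]), array([ 553.5, -222.5,  111.2]))]
weight_right [(array([455., 372.]), array([ 710.7, -267.4,   11. ]))]
shears [(array([329., 369.]), array([ 463.4, -164.9,    9.4]))]
```

View pics/s10.png

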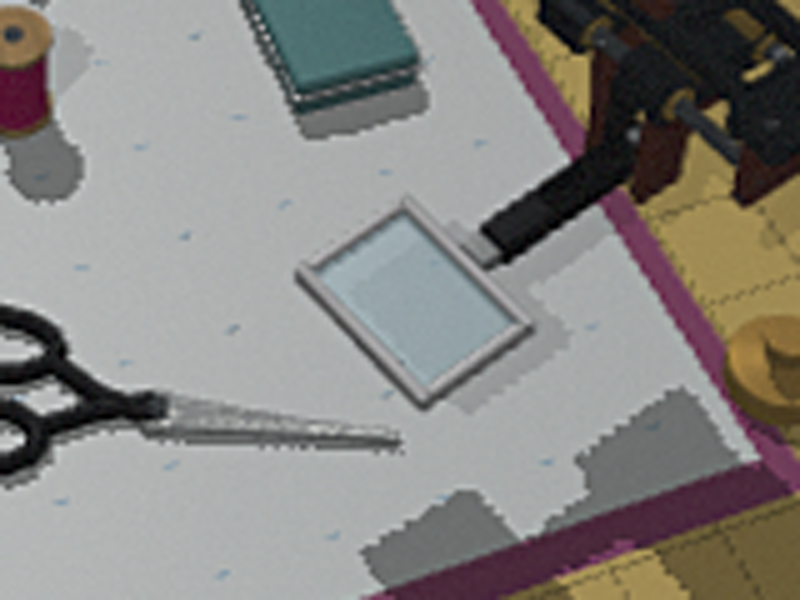

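```bash
python3 -c "
from fit import *
p,T=shot('side')
px=lambda a,b:(300+a/5-.4,290+b/5-.4)
cfit(p,T,[px(297,270),px(406,199),px(534,326),px(424,403)],ctrl.get_obs()['ee_pos'])
print(at_z(p,T,*px(402,441),4), at_z(p,T,*px(416,299),108))
"
```

```text
L,z [116.4 100.1] pitch,dyaw,roll deg [ 1.3 -0.1 -0.2] origin [ 556.9 -217.6  100.1] rms px 0.39718085460620445
[ 558.1 -219.5    4. ] [ 555.9 -220.2  108. ]
```

```bash
python3 -c "
from workcell import *
o=ctrl.get_obs(); print(o['t'],abs(o['qvel']).max(),o['grasp_force'])
print(ticket.close_job())"
```

```text
19.5833 0.0020744673047505572 29.999640583992004
the job is handed in; nothing more can be done
None
```

I handed the job in at 19.6 s with the magnifier held by its handle, the glass about 10 cm above the mat. The shears' tip is within about 3 mm of the middle of the glass, which is tilted roughly 1 to 6 degrees by different estimates. The stand, shears, tin, spool and weights showed no movement I could make out in the side view.

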